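# Charge the cell on the contact spring that is still firm

## Task

Of the charging cradle's three upright contact springs only one is still firm. Going along the row from the robot's left to its right, gently press the free tip of each back until it meets its stop, and keep it there a moment, to feel which is firmest. Then take the large cell out of the opened blister and lay it fully home in the bay with the firm spring, flat end against the spring and button on the plate, without forcing any spring hard onto its stop, and leave the other things where they are.

Things in the scene. Friction and masses are not known exactly. Their poses are not given: they have to be found in the camera images.
- cradle: Grey three-bay charging cradle, fixed: deck 108 mm (x) x 204 mm (y), 20 mm high; origin at the centre of its underside, z up, x roughly away from the robot, y roughly to its left. Bays side by side at y = +62, 0, -62 mm: left, middle, right. In each, along x from near to far: black back stop, upright steel contact spring, two ribs that carry the lying cell, plus plate. The deck between the ribs is clear.
- bay_k (a point): Bay point of one bay (which one varies), axes as the cradle's: the cell's origin lies here when fully home, its x along +x; 42 mm above the cart top. From it: ribs 4 mm thick at x = -21 and +21 mm, tops 7 mm below it, y = -20 to +20 mm; fixed plus plate face at x = +32 mm, 12 mm wide on a block 24 mm wide, tops 2 mm above it; deck 22 mm below it.
- nose_k (a point): Foremost point of the rounded contact nose (12 mm wide, radius 2.5 mm) near the free tip of the spring in the bay of the same letter; moves with it. At rest 25.5 mm on the -x side of the bay point and 10 mm above it. A lip above it bends back, top 63 mm over the cart top. Pressed along the cradle's -x the nose gives 9.5 mm, then the spring meets its back stop.
- leaf_k (a joint): Bend of the spring of the same letter about its clamped foot (36 mm to -x of and 14 mm below the bay point), rad: 0 at rest, 0.385 on its stop, about 0.165 with a cell fully home. Force rises evenly with bend: the firm spring needs about 8 N at its stop, the other two 2 to 4 N. Past the stop nothing gives; over 16 N spoils the spring.
- bay_m (a point): Bay point of one bay (which one varies), axes as the cradle's: the cell's origin lies here when fully home, its x along +x; 42 mm above the cart top. From it: ribs 4 mm thick at x = -21 and +21 mm, tops 7 mm below it, y = -20 to +20 mm; fixed plus plate face at x = +32 mm, 12 mm wide on a block 24 mm wide, tops 2 mm above it; deck 22 mm below it.
- nose_m (a point): Foremost point of the rounded contact nose (12 mm wide, radius 2.5 mm) near the free tip of the spring in the bay of the same letter; moves with it. At rest 25.5 mm on the -x side of the bay point and 10 mm above it. A lip above it bends back, top 63 mm over the cart top. Pressed along the cradle's -x the nose gives 9.5 mm, then the spring meets its back stop.
- leaf_m (a joint): Bend of the spring of the same letter about its clamped foot (36 mm to -x of and 14 mm below the bay point), rad: 0 at rest, 0.385 on its stop, about 0.165 with a cell fully home. Force rises evenly with bend: the firm spring needs about 8 N at its stop, the other two 2 to 4 N. Past the stop nothing gives; over 16 N spoils the spring.
- bay_t (a point): Bay point of one bay (which one varies), axes as the cradle's: the cell's origin lies here when fully home, its x along +x; 42 mm above the cart top. From it: ribs 4 mm thick at x = -21 and +21 mm, tops 7 mm below it, y = -20 to +20 mm; fixed plus plate face at x = +32 mm, 12 mm wide on a block 24 mm wide, tops 2 mm above it; deck 22 mm below it.
- nose_t (a point): Foremost point of the rounded contact nose (12 mm wide, radius 2.5 mm) near the free tip of the spring in the bay of the same letter; moves with it. At rest 25.5 mm on the -x side of the bay point and 10 mm above it. A lip above it bends back, top 63 mm over the cart top. Pressed along the cradle's -x the nose gives 9.5 mm, then the spring meets its back stop.
- leaf_t (a joint): Bend of the spring of the same letter about its clamped foot (36 mm to -x of and 14 mm below the bay point), rad: 0 at rest, 0.385 on its stop, about 0.165 with a cell fully home. Force rises evenly with bend: the firm spring needs about 8 N at its stop, the other two 2 to 4 N. Past the stop nothing gives; over 16 N spoils the spring.
- cell: Large round rechargeable cell, 33 mm diameter, can 59 mm long, about 150 g, lying on its side in the opened blister. Origin on its axis at the middle of the can; x along its axis towards the plus button (button 9.5 mm diameter, 2.5 mm high). The minus end is flat. At the start its origin is 25 mm above the cart top and its x points roughly away from the robot.
- button (a point): Centre of the outer face of the cell's plus button, 32 mm from the cell's origin along its x.
- blister: Opened blister: card 120 x 90 x 3 mm fixed to the cart with two clear saddle ribs (at x = -21 and +21 mm, tops 18 mm over the cart top, between y = -20 and +20 mm) and two clear end walls (at x = -38 and +38 mm, 17 mm high) round the cell. Origin at the centre of its underside, x along the cell.
- tweezers: Steel tweezers, 120 mm long, 10 mm high, lying between cradle and blister. Bystander. Origin at the centre of its underside.
- wax_pick: White plastic wax pick, 113 mm long, 6 mm high, lying between cradle and blister. Bystander. Origin at the centre of its underside.
- jar: Glass jar with screw lid, 58 mm diameter, 72 mm high. Bystander. Origin at the centre of its underside.
- blister_spare: Unopened blister pack, 130 x 90 x 29 mm, lying flat. Bystander. Origin at the centre of its underside.
- aid_case: Black hearing-aid case, 72 x 60 x 27 mm. Bystander. Origin at the centre of its underside.
- drops: Small bottle, 32 mm diameter, 75 mm high. Bystander. Origin at the centre of its underside.
- cup: White mug, 72 mm diameter, 82 mm high, with handle. Bystander. Origin at the centre of its underside.
Things that resemble listed ones, but are neither listed nor needed, are in the scene too. Leave any blue look-alike of the cell alone.

How it is judged:
By the outcome, as a careful person would: the job done as asked, in the order asked, and still so for the second after the job is handed in, with the robot touching nothing.
It also fails if it takes over 72 s, if anything falls off the work surface, if the arm or the gripper's body presses on something with over 40 N, if the wrist force passes 120 N, or if a joint passes its speed limit or range.

## Robot

A 6-joint arm with a two-finger parallel gripper is mounted at the origin on the work surface. World frame = base frame: x ahead of the robot, y to its left, z up, the work surface at z = 0. Lengths are in mm, angles in rad, forces in N, time in s.
With the tool pointing down it reaches from about 350 to 975 mm from the base axis. Payload 7.1 kg.
Tool frame: the origin (TCP) lies at the very end of the fingers, on their centre line; the grasp point (between the pads) lies 19 mm behind it; x points along the fingers, y is the direction in which the jaws open and shut, and the axes are right-handed (so a half turn about x gives the same grasp; the last joint's range is limited). The gripper opens to 88 mm and grips with 3 to 60 N. Pads are 20 mm wide; open, the fingers measure 115 mm over their backs; the gripper's body (75 mm by 178 mm) begins 61 mm behind the grasp point.
Start: joints at [1.129, 0.423, 1.63, -0, 1.089, -0.019], TCP at [256.415, 569.962, 222.675] pointing down, gripper open.
Joint ranges: [-3, 3], [-0.9, 2.11], [0.09, 2.58], [-1.31, 4.45], [0.11, 2.69], [-2.54, 2.54]. Speed limits (rad/s): [2.39, 2.39, 3.01, 3.14, 3.14, 3.14].

## Interface

Orientations are given as a rotation vector (axis times angle).
In Python, from workcell import ctrl gives the robot as it stands. The module is installed in compiled form; this text tells all that it offers.
- The arm moves only by the tool carry_out, never from a script. Its argument "commands" is a list of rows, each a list of 6 numbers: the shift along the tool's x, y, z in m, then the turn, a rotation vector about the tool's x, y, z in degrees. In form: [[tx, ty, tz, rx, ry, rz], ...]. A call has 1 to 8 rows; each row shifts and turns the pose as measured when the row begins, along the tool's axes as they then stand; what a row does not reach is not made up. A row lasts 1/8 s, in which the tool goes at most 62.5 mm and 10.7 degrees, less where a joint would pass 70% of its speed; a pose out of reach is approached as far as the arm can. A call with a gripper value outside its range is refused whole. "grip" is the closure, from 0 (fully open) to 1 (shut), set as the call begins (left out, the last holds). The fingers move at their own pace and stop on an object; the grip force is fixed at half the most. Time passes only in rows, so rows that do not move let the fingers close. It gives the time, the measured TCP pose, the force and the opening at its end, in the units of the state.
- ctrl.get_obs(): the state, without advancing time (a new reading comes with each control period).
- ctrl.get_image(name): name is "scene" or "side" or "wrist"; returns a dict with "pixels" (384x512x3 uint8, blue, green, red), "intrinsics" (3x3 intrinsics, pixels), "rvec" (rotation vector, rad) and "tvec" (3), from world to camera coordinates, as OpenCV has them. Camera axes: x right, y down, z forward; pixel columns grow to the right and rows downward; lengths in mm; the calibration is good to about 2 mm. A picture is of the moment at which its call begins. There is no depth.
- ctrl.close_job(): hands the job in, once; it reports no verdict.
The state is a dict: "t": time; "qpos": joint angles; "qvel": joint speeds; "joint_torque": joint torques, N m; "ee_pos": TCP position; "orientation": TCP orientation; "ft_force": force on the tool from outside, world axes, zero at the start; "moment": the same for the moment, N m; "width": finger opening in mm.
Only numpy, scipy, OpenCV 4.12 (cv2) and the standard library are available. Lean on these libraries where they do the work, as an engineer would, in place of code of your own. Each camera call takes 0.05 s, during which the arm holds its last target. There are 200 camera calls.

## Working session

There is one attempt and no reset: what is moved stays moved. The work goes in short steps, Python scripts to look and compute and a tool call to move; the robot and the scene stay as the last step left them, time stands still between calls to the robot, and variables do not carry over. Pictures are saved under pics/ and viewed, about 8 in all and at most 12, crops included, and the job is handed in when it is done.

Besides the shell and the picture viewer there is one more tool, called after "Request:" as a command line: name --pt "numbers of a row" for each row, then --argument value for the rest. carry_out: Moves the arm, as the interface text tells. Its arguments: {"type":"object","properties":{"commands":{"type":"array"},"grip":{"type":"number"}},"required":["commands"]}

```bash
mkdir -p pics; cat > h.py <<'E'
import numpy as np, cv2
from scipy.spatial.transform import Rotation as R
from workcell import ctrl
def grab(n):
    d=ctrl.get_image(n); return d
def ray(d,u,v):
    Rm=cv2.Rodrigues(np.array(d["rvec"],float))[0]; t=np.array(d["tvec"],float).ravel()
    c=-Rm.T@t; w=Rm.T@np.linalg.inv(np.array(d["intrinsics"]))@np.array([u,v,1.]); return c,w
def onz(d,u,v,z):
    c,w=ray(d,u,v); return c+w*(z-c[2])/w[2]
def proj(d,P):
    return cv2.projectPoints(np.array(P,float).reshape(-1,1,3),np.array(d["rvec"],float),np.array(d["tvec"],float),np.array(d["intrinsics"],float),None)[0].reshape(-1,2)
def st():
    o=ctrl.get_obs(); print("t",o["t"],"p",np.round(o["ee_pos"],1),"F",np.round(o["ft_force"],2),"w",o["width"]); print(np.round(R.from_rotvec(o["orientation"]).as_matrix(),3).tolist(), np.round(o["qpos"],3)); return o
E
python3 - <<'E'
from h import *
import pickle
st()
for n in("scene","side","wrist"):
    d=grab(n); pickle.dump(d,open(n+".pkl","wb")); c,w=ray(d,256,192); print(n,c.round(),(w/np.linalg.norm(w)).round(2)); cv2.imwrite(f"pics/{n}0.png",d["pixels"])
a=[cv2.resize(pickle.load(open(n+".pkl","rb"))["pixels"],(400,300)) for n in("wrist","side")]
cv2.imwrite("pics/c0.png",cv2.resize(pickle.load(open("scene.pkl","rb"))["pixels"],(800,600),interpolation=cv2.INTER_CUBIC)); cv2.imwrite("pics/c1.png",np.hstack(a))
E
```

```text
t 0.0 p [256.2 569.5 221.9] F [ 0.17  0.13 -0.14] w 87.85202910715357
[[-0.001, 0.41, 0.912], [-0.001, 0.912, -0.41], [-1.0, -0.001, -0.0]] [ 1.129  0.424  1.631  0.     1.089 -0.019]
scene [944. 569. 655.] [-0.4  -0.62 -0.68]
side [ 424. -685.  844.] [ 0.18  0.65 -0.74]
wrist [196. 597. 385.] [ 0.2  -0.1  -0.98]
```

View pics/c0.png

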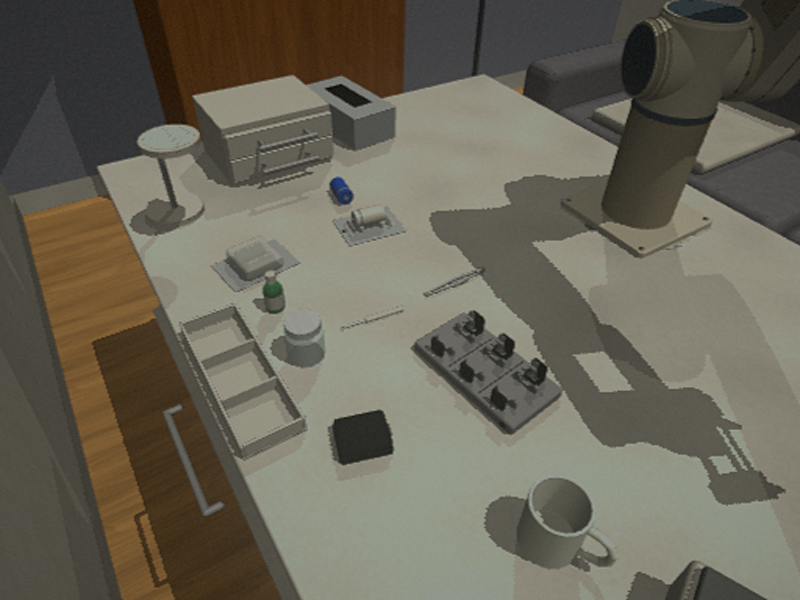

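View pics/c1.png

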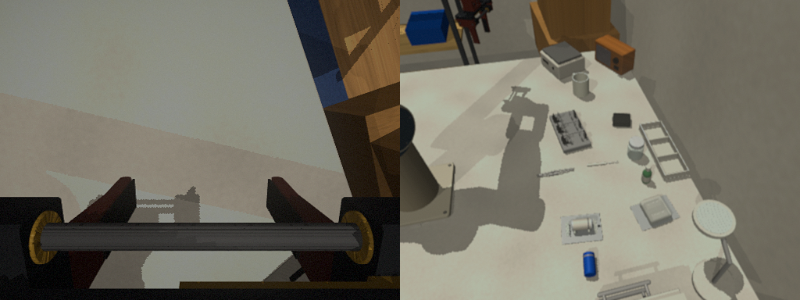

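The scene view shows the cradle at (487,370), the opened blister with a pale cell at (370,220), a blue look-alike at (341,190) and an unopened spare pack at (256,260), all in 800-wide pixels. The cell lying in the opened card is the one meant. Enlarging now to confirm.

```bash
python3 - <<'E'
from h import *
import pickle
s=pickle.load(open("scene.pkl","rb"));e=pickle.load(open("side.pkl","rb"))
def crop(d,x,y,w,h,W,H): return cv2.resize(d["pixels"][y:y+h,x:x+w],(W,H),interpolation=cv2.INTER_CUBIC)
# scene cradle crop 260..365 x 195..280 ; blister 205..265x110..160
A=crop(s,260,195,104,78,416,312); B=crop(s,204,108,64,48,384,288)
C=crop(e,190,132,72,72,432,432)[:312,:416] if 0 else crop(e,190,132,72,72,288,288); D=crop(e,200,262,64,48,384,288)
top=np.hstack([A[:, :416],np.vstack([B,np.zeros((24,384,3),np.uint8)])])
bot=np.hstack([C,np.zeros((288,128,3),np.uint8),D])
cv2.imwrite("pics/m0.png",np.vstack([top,bot])); 
E
```

```text
(no output)
```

View pics/m0.png

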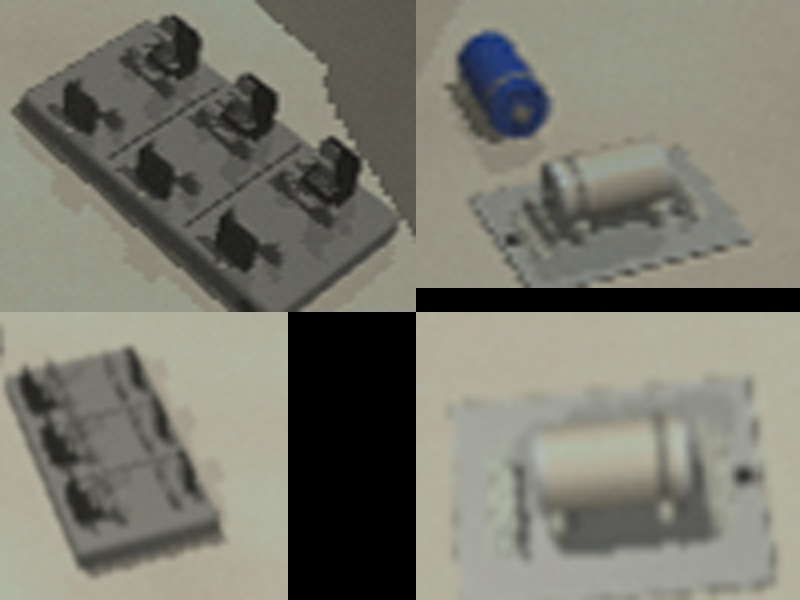

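```bash
python3 - <<'E'
from h import *
import pickle
s=pickle.load(open("scene.pkl","rb"));e=pickle.load(open("side.pkl","rb"))
f=lambda d,L,z:[print(np.round(onz(d,u,v,z)[:2],1)) for u,v in L]
print("cr scene");f(s,[(265.5,221.2),(295,200),(361.2,248.7),(326,272)],20)
print("cr side");f(e,[(192.5,147.75),(222.5,141),(244.2,184),(211.2,192.7)],20)
print("bl scene");f(s,[(213,140.5),(246.7,131.3),(259.7,148),(222.2,156)],3)
print("bl side");f(e,[(206.5,277.5),(256,273),(259.8,307.5)],3)
# cell top silhouette: side crop body pts (530,435),(690,420) top edge; 
print("cell side ends, axis z25");f(e,[(200+(540-416)/6,262+(465-312)/6),(200+(690-416)/6,262+(450-312)/6)],25)
print("cell scene");f(s,[(204+(557-416)/6,108+188/6),(204+(675-416)/6,108+172/6)],25)
E
```

```text
cr scene
[600.4  90.5]
[497.   68.3]
[464.  269.4]
[571.2 276.2]
cr side
[472.8 263.3]
[570.5 274.4]
[595.8  74.3]
[497.8  62.4]
bl scene
[ 544.3 -290.5]
[ 427.7 -281.7]
[ 440.8 -183.7]
[ 557.5 -206.1]
bl side
[ 441.9 -191. ]
[ 560.7 -206.8]
[ 547.4 -295.6]
cell side ends, axis z25
[ 468.9 -237.2]
[ 526.2 -244.4]
cell scene
[ 517.5 -244.9]
[ 459.1 -227.1]
```

The crop shows the meant cell, pale, in the opened card with its button end toward the black dot (away from the robot). The loose blue cell is the look-alike. I estimate the cradle at about (534,170) with yaw 7°, and the cell at about (495,-240) with yaw -7°. Moving above the cradle for a close look.

Request:
carry_out --pt "0 -0.03 0 -10.3 0 0" --pt "0 -0.04 0 -10.3 0 0" --pt "0 -0.05 0.02 -10.3 0 0" --pt "0 -0.06 0.02 0 0 0" --pt "0 -0.06 0.02 0 0 0" --pt "0 -0.06 0.03 0 0 0" --pt "0 -0.06 0.03 0 0 0" --pt "0 -0.05 0.02 0 0 0" --grip 1

```text
t: 1.15
ee_pos: [403.8, 185.9, 221.3]
orientation: [-0.113, 1.567, 0.112]
ft_force: [0.6, 0.8, 0.2]
width: 11.2
```

```bash
python3 - <<'E'
from h import *
import pickle
o=st(); p=np.array(o["ee_pos"]); M=R.from_rotvec(o["orientation"]).as_matrix()
print("to cradle",M.T@(np.array([534,170,p[2]])-p))
E
```

```text
t 1.15 p [403.8 185.9 221.3] F [0.61 0.77 0.16] w 11.165518911588695
[[0.001, -0.142, 0.99], [-0.001, 0.99, 0.142], [-1.0, -0.001, 0.001]] [ 4.050e-01  1.560e-01  2.014e+00 -1.000e-03  9.710e-01 -1.308e+00]
to cradle [ 1.07053433e-01 -3.42945204e+01  1.26563837e+02]
```

Request:
carry_out --pt "-0.02 -0.017 0.055 0 0 0" --pt "-0.02 -0.017 0.05 0 0 0" --pt "0 0 0 0 0 0"

```text
t: 1.52
ee_pos: [515.7, 161.8, 261.6]
orientation: [-0.109, 1.569, 0.106]
ft_force: [-1.2, 0.8, -0.5]
width: 0.3
```

```bash
python3 - <<'E'
from h import *
import pickle
st(); d=grab("wrist"); pickle.dump(d,open("w1.pkl","wb")); cv2.imwrite("pics/w1.png",cv2.resize(d["pixels"],(800,600),interpolation=cv2.INTER_CUBIC))
E
```

```text
t 1.525 p [515.7 161.8 261.6] F [-1.16  0.76 -0.46] w 0.27074527226486245
[[-0.001, -0.136, 0.991], [-0.002, 0.991, 0.136], [-1.0, -0.001, -0.001]] [ 2.830e-01  2.540e-01  1.780e+00 -1.000e-03  1.109e+00 -1.424e+00]
```

View pics/w1.png

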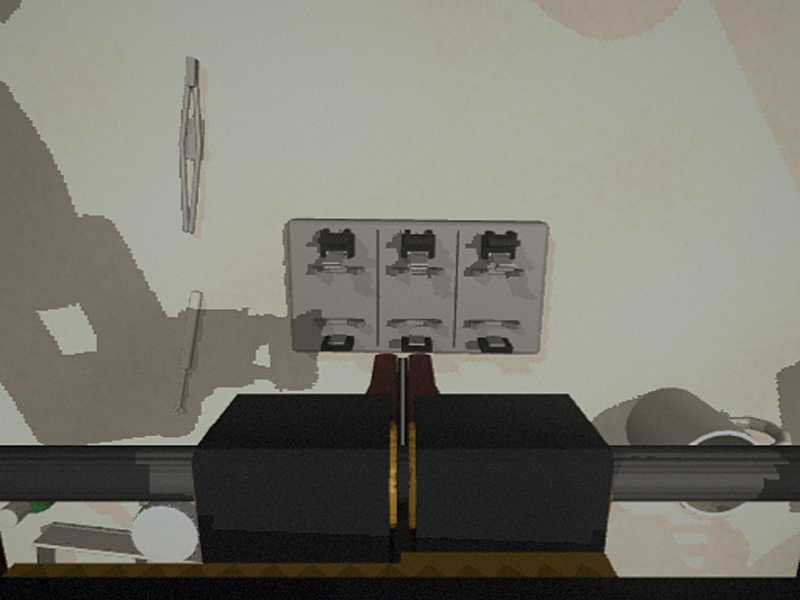

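Wrist view, with up toward the robot and right = left of robot: deck corners at (291,219), (548,222), (545,353), (290,352). Springs at (337,258), (417,258), (498,258); plus plates at (338,340), (416,340), (494,340).

```bash
python3 - <<'E'
from h import *
import pickle
d=pickle.load(open("w1.pkl","rb")); g=cv2.cvtColor(d["pixels"],6)
S=1.5625
def P(u,v,z): return onz(d,u/S,v/S,z)[:2]
c=np.array([P(*x,20) for x in[(291,219),(548,222),(545,353),(290,352)]]);print(c.round(1))
print("ctr",c.mean(0).round(1)); e=c[1]-c[0]+c[2]-c[3]; print("yaw y",np.degrees(np.arctan2(-e[0],e[1])), "len",np.linalg.norm(e)/2)
e=c[3]-c[0]+c[2]-c[1]; print("yaw x",np.degrees(np.arctan2(e[1],e[0])),np.linalg.norm(e)/2)
# refined: edges of deck mask
z=cv2.resize(d["pixels"][130:235,175:360],None,fx=4.3,fy=4.3,interpolation=cv2.INTER_CUBIC); cv2.imwrite("pics/w1z.png",z)
ctr=c.mean(0)
for z0,u,v in[(52,337,262),(52,417,262),(52,498,262)]: print("nose?",P(u,v,z0).round(1))
for z0,u,v in[(44,340,335),(44,416,335),(44,494,336)]: print("plate?",P(u,v,z0).round(1))
E
```

```text
[[488.6  71. ]
 [463.9 267.5]
 [568.3 286.6]
 [596.1  79.3]]
ctr [529.2 176.1]
yaw y 7.403664572339623 len 203.60210279905183
yaw x 7.368704801668237 106.90770596326367
nose? [511.6 113.1]
nose? [503.7 170.5]
nose? [495.7 228.5]
plate? [568.6 120.5]
plate? [560.6 178.1]
plate? [553.2 237.4]
```

View pics/w1z.png

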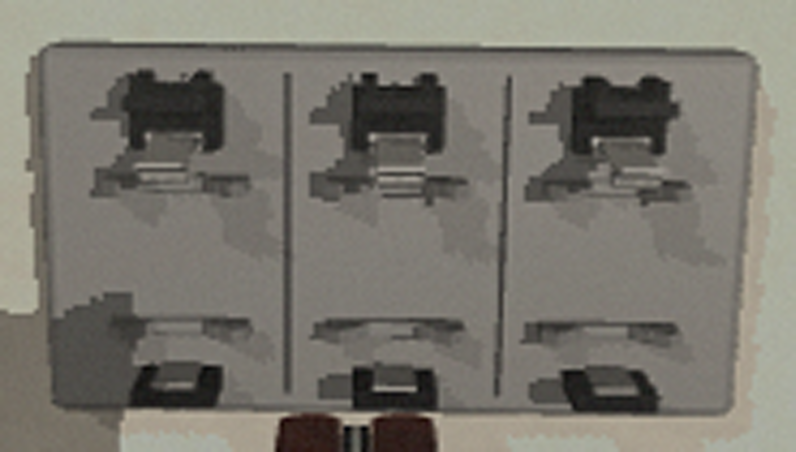

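The zoom confirms noses and plates 57.4 mm apart. That puts the cradle centre at about (529,175) with yaw 7.4°, and the left bay at about (521,235). Going down between the left spring and its plate with the fingers shut.

Request:
carry_out --pt "0 0.036 0.008 0 0 0" --pt "0 0.036 0.008 0 0 0" --pt "0.055 0 0 0 0 0" --pt "0.055 0 0 0 0 0" --pt "0.05 0 0 0 0 0" --pt "0 0 0 0 0 0"

```text
t: 2.33
ee_pos: [506.8, 238.3, 93.6]
orientation: [-0.115, 1.581, 0.109]
ft_force: [0.4, 0.6, 1.3]
width: 0.2
```

```bash
python3 - <<'E'
from h import *
o=st(); p=np.array(o["ee_pos"]); M=R.from_rotvec(o["orientation"]).as_matrix()
a=np.radians(7.4)
for n,k in(("L",62),("M",0),("R",-62)):
    b=np.array([529-k*np.sin(a),175+k*np.cos(a),46]); print(n,b.round(1),(M.T@(b-p)).round(1))
d=grab("wrist");cv2.imwrite("pics/w2.png",d["pixels"])
E
```

```text
t 2.325 p [506.8 238.3  93.6] F [0.42 0.62 1.32] w 0.1569642581369435
[[-0.013, -0.142, 0.99], [-0.005, 0.99, 0.142], [-1.0, -0.003, -0.013]] [ 4.180e-01  5.160e-01  1.845e+00  1.000e-03  7.950e-01 -1.296e+00]
L [521.  236.5  46. ] [47.5 -3.6 14.4]
M [529. 175.  46.] [ 47.6 -65.6  13.6]
R [537.  113.5  46. ] [  47.8 -127.6   12.8]
```

View pics/w2.png

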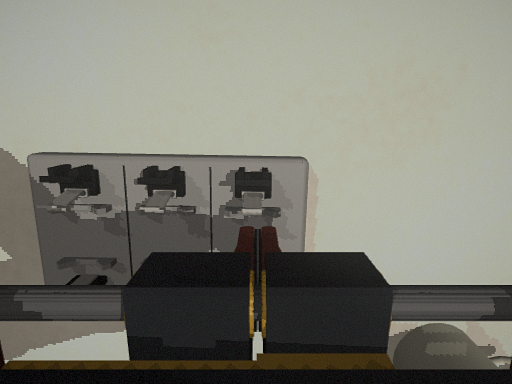

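The fingertips (col 257) line up with the left spring (col 253). Shifting forward into the bay gap and lowering to nose height.

Request:
carry_out --pt "0 -0.003 0.015 0 -0.75 0" --pt "0.025 0 0 0 0 0" --pt "0.02 0 0 0 0 0" --pt "0 0 0 0 0 0" --pt "0 0 0 0 0 0"

```text
t: 3.0
ee_pos: [532.5, 241.0, 59.0]
orientation: [-0.109, 1.547, 0.114]
ft_force: [0.7, -1.0, -0.4]
width: 0.3
```

```bash
python3 - <<'E'
from h import *
o=st(); p=np.array(o["ee_pos"]); M=R.from_rotvec(o["orientation"]).as_matrix()
a=np.radians(7.4); print((M.T@(np.array([521,236.5,46])-p)).round(1))
E
```

```text
t 3.0 p [532.5 241.   59. ] F [ 0.65 -0.97 -0.43] w 0.34661362761222764
[[0.02, -0.142, 0.99], [0.005, 0.99, 0.142], [-1.0, 0.002, 0.021]] [ 0.406  0.587  1.823 -0.005  0.711 -1.303]
[ 12.7  -2.8 -12.3]
```

Request:
carry_out --pt "0 -0.001 -0.004 0 1.1 0" --pt "0 0 -0.003 0 0 0" --pt "0 0 0 0 0 0" --pt "0.005 0 0 0 0 0" --pt "0.005 0 0 0 0 0" --pt "0 0 0 0 0 0" --pt "0 0 0 0 0 0"

```text
t: 3.88
ee_pos: [525.9, 239.2, 49.6]
orientation: [-0.11, 1.566, 0.114]
ft_force: [0.3, 0.1, 0.1]
width: 0.8
```

```bash
python3 - <<'E'
from h import *
o=st(); p=np.array(o["ee_pos"]); M=R.from_rotvec(o["orientation"]).as_matrix()
a=np.radians(7.4); print((M.T@(np.array([521,236.5,46])-p)).round(1))
E
```

```text
t 3.875 p [525.9 239.2  49.6] F [0.34 0.09 0.15] w 0.8308348133750131
[[0.002, -0.142, 0.99], [0.003, 0.99, 0.142], [-1.0, 0.003, 0.002]] [ 0.405  0.601  1.828  0.003  0.71  -1.311]
[ 3.6 -2.  -5.3]
```

Request:
carry_out --pt "0.004 -0.001 -0.004 0 0 0" --pt "0 -0.001 -0.004 0 0 0" --pt "0 0 -0.004 0 0 0" --pt "0 0 -0.004 0 0 0" --pt "0 0 0 0 0 0" --pt "0 0 0 0 0 0"

```text
t: 4.62
ee_pos: [510.9, 235.1, 46.1]
orientation: [-0.109, 1.562, 0.115]
ft_force: [2.3, 0.1, -1.3]
width: 0.6
```

Request:
carry_out --pt "0 0 -0.003 0 0 0" --pt "0 0 -0.002 0 0 0" --pt "0 0 0 0 0 0"

```text
t: 5.0
ee_pos: [508.1, 234.8, 46.8]
orientation: [-0.108, 1.558, 0.116]
ft_force: [4.6, -0.8, -2.0]
width: 0.6
```

Request:
carry_out --pt "0 0 -0.003 0 0 0" --pt "0 0 0 0 0 0" --pt "0 0 0 0 0 0"

```text
t: 5.38
ee_pos: [506.9, 234.7, 47.1]
orientation: [-0.108, 1.554, 0.116]
ft_force: [5.3, -1.4, -2.3]
width: 0.6
```

Force rises at about 0.8 N/mm, which suits the firm spring. Carrying on in small steps to the stop.

Request:
carry_out --pt "0 0 -0.003 0 0 0" --pt "0 0 -0.001 0 0 0"

```text
t: 5.62
ee_pos: [505.0, 234.5, 47.3]
orientation: [-0.107, 1.55, 0.117]
ft_force: [6.7, -1.6, -1.4]
width: 0.3
```

```bash
python3 - <<'E'
from h import *
st(); d=grab("wrist");e=grab("side");s=grab("scene")
f=lambda x,W,H:cv2.resize(x,(W,H),interpolation=cv2.INTER_CUBIC)
cv2.imwrite("pics/w3.png",np.hstack([f(d["pixels"][130:290,160:360],400,320),f(s["pixels"][170:290,250:400],400,320)]))
E
```

```text
t 5.625 p [505.  234.5  47.3] F [ 6.73 -1.64 -1.45] w 0.33499967662231334
[[0.018, -0.143, 0.99], [0.008, 0.99, 0.143], [-1.0, 0.005, 0.019]] [ 0.413  0.579  1.887 -0.     0.656 -1.3  ]
```

View pics/w3.png

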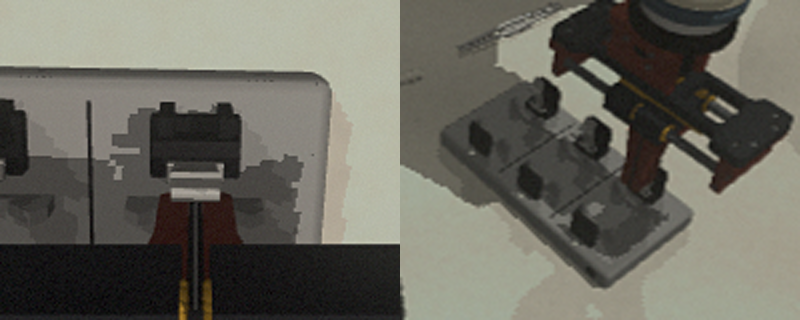

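The view shows the closed fingers on the left spring's tip only, bent part way. Continuing gently.

Request:
carry_out --pt "0 0 -0.003 0 0.5 0" --pt "0 0 -0.001 0 0 0"

```text
t: 6.02
ee_pos: [503.9, 234.4, 47.5]
orientation: [-0.107, 1.553, 0.118]
ft_force: [8.2, -1.3, -3.9]
width: 0.5
```

Request:
carry_out --pt "0 0 -0.002 0 0 0" --pt "0 0 -0.001 0 0 0"

```text
t: 6.28
ee_pos: [504.0, 234.4, 47.5]
orientation: [-0.107, 1.547, 0.119]
ft_force: [8.0, -1.6, -4.7]
width: 0.6
```

Request:
carry_out --pt "0 0 -0.003 0 0 0" --pt "0 0 -0.003 0 0 0"

```text
t: 6.52
ee_pos: [503.5, 234.4, 47.8]
orientation: [-0.105, 1.536, 0.121]
ft_force: [14.1, -1.9, -9.4]
width: 0.2
```

On the stop (force jumps with hardly any motion). Ease slightly and hold.

Request:
carry_out --pt "0 0 -0.0005 0 0 0" --pt "0 0 -0.001 0 0 0"

```text
t: 6.78
ee_pos: [504.7, 234.7, 47.8]
orientation: [-0.104, 1.531, 0.122]
ft_force: [6.9, -0.5, -4.2]
width: 0.5
```

Request:
carry_out --pt "0 0 -0.001 0 0 0" --pt "0 0 -0.001 0 0 0" --pt "0 0 -0.001 0 0 0"

```text
t: 7.15
ee_pos: [504.9, 234.7, 47.9]
orientation: [-0.104, 1.524, 0.123]
ft_force: [7.7, -0.2, -3.3]
width: 0.4
```

Request:
carry_out --pt "0 0 -0.002 0 0.6 0" --pt "0 0 -0.002 0 0.6 0" --pt "0 0 -0.0015 0 0.6 0"

```text
t: 7.52
ee_pos: [503.7, 234.6, 47.8]
orientation: [-0.105, 1.548, 0.123]
ft_force: [8.7, -0.8, -6.3]
width: 0.2
```

Request:
carry_out --pt "0 0 -0.0015 0 0.6 0" --pt "0 0 -0.0015 0 0.6 0" --pt "0 0 -0.0015 0 0.6 0"

```text
t: 7.9
ee_pos: [503.6, 234.6, 47.5]
orientation: [-0.106, 1.571, 0.123]
ft_force: [8.0, -0.8, -4.9]
width: 0.2
```

Request:
carry_out --pt "0 0 -0.002 0 0 0" --pt "0 0 -0.002 0 0.2 0" --pt "0 0 -0.002 0 0.2 0" --pt "0 0 -0.002 0 0.2 0"

```text
t: 8.4
ee_pos: [503.5, 234.6, 47.6]
orientation: [-0.105, 1.567, 0.125]
ft_force: [10.8, -0.7, -6.6]
width: 0.2
```

Left spring: about 8 N at its stop, held for about 1 s. Backing off and sliding across to the middle one; the lane between springs and plates is clear at this height.

Request:
carry_out --pt "0 0 0.008 0 0 0" --pt "0 0 0.008 0 0 0" --pt "0.001 -0.01 0 0 0 0" --pt "0 -0.014 0 0 0 0" --pt "0 -0.014 0 0 0 0" --pt "0 -0.01 0 0 0 0" --pt "0 0 0 0 0 0" --pt "0 0 0 0 0 0"

```text
t: 9.4
ee_pos: [523.1, 184.3, 44.5]
orientation: [-0.105, 1.575, 0.123]
ft_force: [-0.0, -0.2, 0.2]
width: 0.3
```

Request:
carry_out --pt "0 -0.006 0.001 0 0 0" --pt "0 -0.004 0 0 0 0" --pt "0 0 0 0 0 0" --pt "0 0 0 0 0 0"

```text
t: 9.9
ee_pos: [525.7, 174.6, 44.4]
orientation: [-0.106, 1.575, 0.123]
ft_force: [-0.6, -1.0, 0.1]
width: 0.7
```

Request:
carry_out --pt "0 0 -0.003 0 0 0" --pt "0 0 -0.002 0 0.2 0" --pt "0 0 -0.002 0 0.2 0"

```text
t: 10.28
ee_pos: [518.6, 173.9, 44.6]
orientation: [-0.107, 1.582, 0.124]
ft_force: [0.5, -0.4, 0.2]
width: 0.3
```

Request:
carry_out --pt "0 0 -0.002 0 0.2 0" --pt "0 0 -0.002 0 0.2 0"

```text
t: 10.52
ee_pos: [515.3, 173.6, 45.1]
orientation: [-0.107, 1.587, 0.124]
ft_force: [1.2, -0.2, 0.8]
width: 0.8
```

Request:
carry_out --pt "0 0 -0.002 0 0 0" --pt "0 0 -0.0015 0 0 0"

```text
t: 10.78
ee_pos: [512.4, 173.2, 45.5]
orientation: [-0.107, 1.586, 0.124]
ft_force: [2.3, 0.2, 0.8]
width: 0.4
```

Request:
carry_out --pt "0 0 -0.0015 0 0 0" --pt "0 0 -0.001 0 0 0"

```text
t: 11.02
ee_pos: [511.3, 173.1, 45.8]
orientation: [-0.107, 1.582, 0.124]
ft_force: [6.0, 0.1, -2.8]
width: 0.7
```

Request:
carry_out --pt "0 0 -0.001 0 0 0" --pt "0 0 -0.001 0 0 0"

```text
t: 11.28
ee_pos: [511.3, 173.1, 45.9]
orientation: [-0.106, 1.578, 0.125]
ft_force: [5.5, 0.0, -2.7]
width: 0.1
```

Middle spring: about 2.5 N just before the stop, so soft. Holding it there.

Request:
carry_out --pt "0 0 -0.001 0 0 0" --pt "0 0 -0.001 0 0 0" --pt "0 0 -0.001 0 0 0" --pt "0 0 -0.001 0 0 0" --pt "0 0 -0.001 0 0 0"

```text
t: 11.9
ee_pos: [511.4, 173.1, 46.0]
orientation: [-0.105, 1.567, 0.126]
ft_force: [5.3, -0.1, -2.4]
width: 0.3
```

Request:
carry_out --pt "0 0 0.008 0 0 0" --pt "0 0 0.006 0 0 0" --pt "0 -0.01 0 0 0 0" --pt "0 -0.014 0 0 0 0" --pt "0 -0.014 0 0 0 0" --pt "0 -0.014 0 0 0 0" --pt "0 0 0 0 0 0" --pt "0 0 0 0 0 0"

```text
t: 12.9
ee_pos: [531.0, 118.4, 44.2]
orientation: [-0.105, 1.575, 0.124]
ft_force: [0.1, 0.0, 0.3]
width: 0.3
```

Request:
carry_out --pt "0 -0.005 -0.001 0 0 0" --pt "0 0 -0.002 0 0 0" --pt "0 0 -0.002 0 0.2 0" --pt "0 0 -0.002 0 0.2 0"

```text
t: 13.4
ee_pos: [525.3, 113.0, 44.6]
orientation: [-0.106, 1.58, 0.125]
ft_force: [2.0, -0.9, 0.5]
width: 0.5
```

Request:
carry_out --pt "0 0 -0.0015 0 0.2 0" --pt "0 0 -0.001 0 0.2 0"

```text
t: 13.65
ee_pos: [523.6, 112.9, 45.0]
orientation: [-0.107, 1.585, 0.125]
ft_force: [2.1, -0.8, 0.2]
width: 0.5
```

Request:
carry_out --pt "0 0 -0.0015 0 0 0" --pt "0 0 -0.001 0 0 0"

```text
t: 13.9
ee_pos: [521.8, 112.6, 45.3]
orientation: [-0.107, 1.584, 0.125]
ft_force: [1.7, -0.4, 2.0]
width: 0.6
```

Request:
carry_out --pt "0 0 -0.0015 0 0 0" --pt "0 0 -0.001 0 0 0"

```text
t: 14.15
ee_pos: [519.9, 112.4, 45.6]
orientation: [-0.107, 1.582, 0.125]
ft_force: [2.6, -0.6, 0.1]
width: 0.7
```

Request:
carry_out --pt "0 0 -0.0015 0 0 0" --pt "0 0 -0.001 0 0 0"

```text
t: 14.4
ee_pos: [518.9, 112.3, 45.8]
orientation: [-0.106, 1.578, 0.125]
ft_force: [6.6, 0.4, -2.7]
width: 0.4
```

Request:
carry_out --pt "0 0 -0.0015 0 0 0" --pt "0 0 -0.001 0 0 0"

```text
t: 14.65
ee_pos: [519.0, 112.3, 45.9]
orientation: [-0.106, 1.573, 0.125]
ft_force: [5.3, -0.4, -3.2]
width: 0.3
```

Right spring also gives way at about 2.6 N, so the left one is the firm spring. Hold, release, rise and travel to the blister.

Request:
carry_out --pt "0 0 -0.001 0 0 0" --pt "0 0 -0.001 0 0 0" --pt "0 0 -0.001 0 0 0" --pt "0 0 -0.001 0 0 0" --pt "0 0 -0.001 0 0 0"

```text
t: 15.28
ee_pos: [519.1, 112.3, 46.0]
orientation: [-0.105, 1.562, 0.126]
ft_force: [5.7, 0.6, -3.4]
width: 0.6
```

Request:
carry_out --pt "0 0 0.008 0 0 0" --pt "0 0 0.006 0 0 0" --pt "-0.04 0 0 0 0 0" --pt "-0.06 0 0 0 0 0" --pt "-0.05 -0.03 0 5 0 0" --pt "0 -0.06 0 5 0 0" --pt "0 -0.06 0 4 0 0" --pt "0 -0.06 0 0 0 0"

```text
t: 16.27
ee_pos: [529.6, -99.1, 196.3]
orientation: [0.085, 1.58, -0.068]
ft_force: [0.8, 0.4, 1.2]
width: 0.5
```

Request:
carry_out --pt "0 -0.06 0 0 0 0" --pt "0 -0.02 0 0 0 0" --pt "0 0 0 0 0 0" --pt "0 0 0 0 0 0" --grip 0

```text
t: 16.77
ee_pos: [518.4, -183.3, 194.2]
orientation: [0.092, 1.586, -0.071]
ft_force: [-0.0, 0.2, -0.5]
width: 36.9
```

```bash
python3 - <<'E'
from h import *
import pickle
st(); d=grab("wrist"); pickle.dump(d,open("w4.pkl","wb")); cv2.imwrite("pics/w4.png",cv2.resize(d["pixels"],(768,576),interpolation=cv2.INTER_CUBIC))
E
```

```text
t 16.775 p [ 518.4 -183.3  194.2] F [-0.03  0.24 -0.54] w 36.90908339767619
[[-0.016, 0.103, 0.995], [0.014, 0.995, -0.103], [-1.0, 0.012, -0.017]] [-0.366  0.359  1.807  0.009  0.996 -1.838]
```

View pics/w4.png

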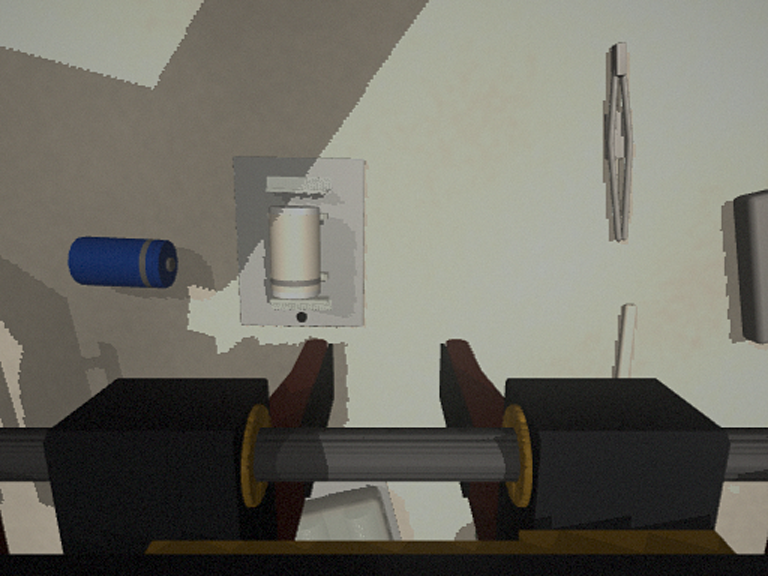

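Wrist view: card corners (236,156), (366,159), (363,325), (240,325). The cell's can runs from (295,207) to (297,297), with the button end at the bottom (away from the robot).

```bash
cat >> h.py <<'E'
def rel(P,yaw):
    o=ctrl.get_obs(); p=np.array(o["ee_pos"]); M=R.from_rotvec(o["orientation"]).as_matrix()
    a=np.radians(yaw); T=np.array([[0,-np.sin(a),np.cos(a)],[0,np.cos(a),np.sin(a)],[-1,0,0]])
    print("shift mm",(M.T@(np.array(P)-p)).round(1),"turn deg",np.degrees(R.from_matrix(M.T@T).as_rotvec()).round(2))
E
python3 - <<'E'
from h import *
import pickle
d=pickle.load(open("w4.pkl","rb"));P=lambda u,v,z:onz(d,u/1.5,v/1.5,z)[:2]
c=np.array([P(*x,3) for x in[(236,156),(366,159),(363,325),(240,325)]]);print(c.round(1),"ctr",c.mean(0).round(1))
e=c[1]-c[0]+c[2]-c[3];print(np.degrees(np.arctan2(-e[0],e[1])),np.linalg.norm(e)/2)
e=c[3]-c[0]+c[2]-c[1];print(np.degrees(np.arctan2(e[1],e[0])),np.linalg.norm(e)/2)
# cell axis: edges mid at silhouettes ~ z 25..30
a,b=P(296,207,27),P(297,298,27);print("cell ends",a.round(1),b.round(1),"mid",((a+b)/2).round(1),np.degrees(np.arctan2((b-a)[1],(b-a)[0])))
rel([495,-242,100],-7)
E
```

```text
[[ 426.1 -275. ]
 [ 437.3 -186.7]
 [ 554.9 -202.3]
 [ 545.2 -292.6]] ctr [ 490.9 -239.1]
-6.659861963230603 89.9385089095861
-7.997489723617693 119.4849752899858
cell ends [ 463.8 -235.1] [ 524.3 -243.2] mid [ 494.1 -239.1] -7.653592406104112
shift mm [ 93.7 -62.2 -15.7] turn deg [ 1.11 -0.99 -0.7 ]
```

Request:
carry_out --pt "0.01 -0.03 -0.006 0.8 -0.9 -0.7" --pt "0.04 -0.024 -0.005 0 0 0" --pt "0.045 0 0 0 0 0" --pt "0 0 0 0 0 0" --pt "0 0 0 0 0 0" --grip 0

```text
t: 17.45
ee_pos: [504.4, -231.1, 99.2]
orientation: [0.084, 1.568, -0.085]
ft_force: [0.8, 0.7, 0.1]
width: 87.2
```

```bash
python3 - <<'E'
from h import *
st(); rel([496,-241,8],-7.4); d=grab("wrist");
import pickle; pickle.dump(d,open("w5.pkl","wb"))
cv2.imwrite("pics/w5.png",d["pixels"])
E
```

```text
t 17.45 p [ 504.4 -231.1   99.2] F [0.79 0.7  0.1 ] w 87.21816158573664
[[0.001, 0.108, 0.994], [-0.001, 0.994, -0.108], [-1.0, -0.001, 0.001]] [-0.451  0.496  1.865 -0.     0.78  -1.914]
shift mm [ 91.2 -10.7  -7.4] turn deg [1.22 0.08 0.03]
```

View pics/w5.png

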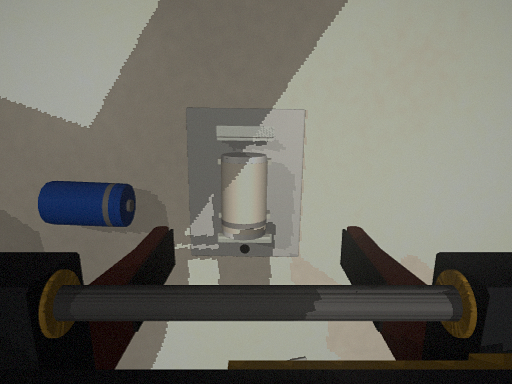

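Cell columns 221–268, can rows 153–236, card (187,107) to (299,256), all clear of the fingers. Re-measuring from nearer.

```bash
python3 - <<'E'
from h import *
import pickle
d=pickle.load(open("w5.pkl","rb"));P=lambda u,v,z:onz(d,u,v,z)[:2]
c=np.array([P(*x,3) for x in[(187,107),(305,110),(299,256),(192,255)]]);print("ctr",c.mean(0).round(1))
a,b=P(244.5,153,30),P(245,237,27);print("cell",a.round(1),b.round(1),((a+b)/2).round(1),np.degrees(np.arctan2((b-a)[1],(b-a)[0])))
m=(P(221,195,27)+P(268,195,27))/2; print(m)
rel([495.5,-240,60],-7.4)
E
```

```text
ctr [ 490.8 -239.3]
cell [ 461.9 -235.8] [ 524.7 -242.9] [ 493.3 -239.3] -6.515206069227053
[ 492.40996585 -239.49757326]
shift mm [39.3 -9.8 -7.7] turn deg [1.22 0.08 0.03]
```

Request:
carry_out --pt "0.01 -0.005 -0.004 0.8 0 0" --pt "0.03 -0.003 -0.003 0 0 0" --pt "0.02 0 0 0 0 0" --pt "0 0 0 0 0 0" --pt "0 0 0 0 0 0"

```text
t: 18.12
ee_pos: [499.7, -240.1, 42.9]
orientation: [0.093, 1.558, -0.1]
ft_force: [0.2, -0.2, 0.9]
width: 87.6
```

```bash
python3 - <<'E'
from h import *
st(); rel([496,-239.5,9],-7.2)
E
```

```text
t 18.125 p [ 499.7 -240.1   42.9] F [ 0.22 -0.17  0.85] w 87.56667795217577
[[0.01, 0.122, 0.992], [-0.005, 0.992, -0.122], [-1.0, -0.004, 0.011]] [-0.469  0.586  1.888 -0.     0.655 -1.917]
shift mm [33.8  0.2 -4.1] turn deg [0.17 0.62 0.23]
```

Request:
carry_out --pt "0.012 0 -0.002 0 0.5 0" --pt "0.01 0 -0.001 0 0 0" --pt "0.007 0 0 0 0 0" --pt "0.003 0 0 0 0 0" --pt "0 0 0 0 0 0" --pt "0 0 0 0 0 0"

```text
t: 18.88
ee_pos: [497.7, -240.3, 10.1]
orientation: [0.092, 1.565, -0.1]
ft_force: [0.0, 0.4, 0.1]
width: 87.7
```

Request:
carry_out --pt "0.002 0 0 0 0 0" --pt "0 0 0 0 0 0" --pt "0 0 0 0 0 0" --pt "0 0 0 0 0 0" --pt "0 0 0 0 0 0" --pt "0 0 0 0 0 0" --grip 1

```text
t: 19.62
ee_pos: [498.2, -240.7, 8.7]
orientation: [0.091, 1.564, -0.101]
ft_force: [-1.8, -2.3, 0.1]
width: 32.5
```

Request:
carry_out --pt "0 0 0 0 0 0" --pt "0 0 0 0 0 0"

```text
t: 19.88
ee_pos: [498.1, -240.8, 8.7]
orientation: [0.092, 1.564, -0.101]
ft_force: [-1.4, -1.7, -0.0]
width: 32.4
```

Cell held (width 32.4). Lifting clear and carrying to the left bay.

Request:
carry_out --pt "-0.02 0 0 0 0 0" --pt "-0.04 0 0 0 0 0" --pt "-0.06 0 0 0 0 0" --pt "-0.01 0.04 0 -5 0 0" --pt "0 0.06 0 -5 0 0" --pt "0 0.06 0 -4.5 0 0" --pt "0 0.06 0 0 0 0" --pt "0 0.06 0 0 0 0"

```text
t: 20.88
ee_pos: [487.6, 42.9, 150.7]
orientation: [-0.109, 1.553, 0.097]
ft_force: [0.2, -0.2, -1.5]
width: 32.2
```

```bash
python3 - <<'E'
from h import *
st(); rel([530,236,100],7.3)
E
```

```text
t 20.875 p [487.6  42.9 150.7] F [ 0.16 -0.16 -1.46] w 32.154782493065454
[[0.016, -0.131, 0.991], [-0.006, 0.991, 0.131], [-1.0, -0.008, 0.015]] [ 0.068  0.326  1.989 -0.01   0.811 -1.626]
shift mm [ 50.1 186.3  66.5] turn deg [0.21 0.84 0.48]
```

Request:
carry_out --pt "0 0.045 0.016 0 0.8 0.4" --pt "0 0.045 0.016 0 0 0" --pt "0 0.045 0.016 0 0 0" --pt "0 0.02 0.01 0 0 0" --pt "0 0.01 0 0 0 0" --pt "0 0 0 0 0 0" --pt "0 0 0 0 0 0"

```text
t: 21.75
ee_pos: [521.3, 221.6, 156.6]
orientation: [-0.107, 1.565, 0.106]
ft_force: [0.3, -0.6, -1.4]
width: 32.6
```

```bash
python3 - <<'E'
from h import *
import pickle
st(); rel([534,236,100],7.3)
W=grab("wrist");S=grab("side");C=grab("scene")
pickle.dump((W,S,C),open("v6.pkl","wb"))
f=lambda x,w,h:cv2.resize(x,(w,h),interpolation=cv2.INTER_CUBIC)
cv2.imwrite("pics/v6.png",np.hstack([f(W["pixels"][60:300,100:400],480,384),f(S["pixels"][100:200,180:280],320,384) ]))
E
```

```text
t 21.75 p [521.3 221.6 156.6] F [ 0.3  -0.6  -1.45] w 32.590060707964916
[[0.003, -0.136, 0.991], [-0.001, 0.991, 0.136], [-1.0, -0.001, 0.003]] [ 0.382  0.423  1.811 -0.002  0.904 -1.323]
shift mm [56.6 12.7 14.4] turn deg [0.49 0.19 0.06]
```

View pics/v6.png

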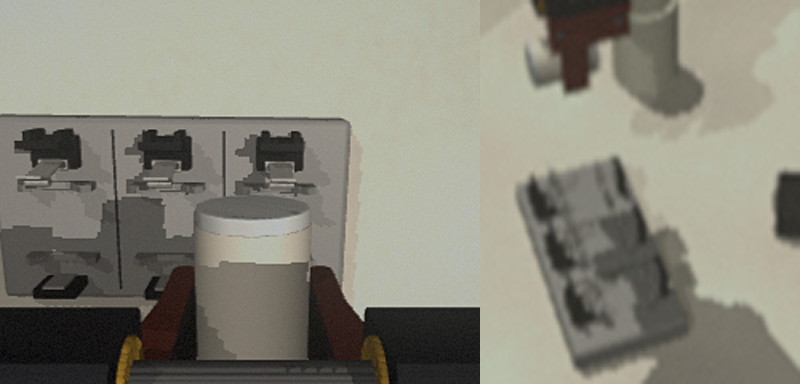

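View: the cell's flat near end is centred at crop (253,208), square in the jaws. The left spring's nose is at crop (282,182), so the cell must go toward +y and forward.

```bash
python3 - <<'E'
from h import *
import pickle
W,S,C=pickle.load(open("v6.pkl","rb"))
o=ctrl.get_obs(); p=np.array(o["ee_pos"]); M=R.from_rotvec(o["orientation"]).as_matrix()
q=lambda u,v,z:onz(W,u/1.6+100,v/1.6+60,z)
e=q(253,209,p[2]+16.3); print("minus end",e.round(1),"in tool",(M.T@(e-p)).round(1))
for n,u,v in(("L",280,184),("M",162,184),("R",50,185)): print("nose",n,q(u,v,52).round(1))
print("deck corner near-left",q(350,119,20).round(1))
# predicted pixel (crop) of nose for hypothesised bay x
for bx in(521,525,529):
    a=np.radians(7.3); nz=np.array([bx-25.5*np.cos(a),236-25.5*np.sin(a),52]); print(bx,((proj(W,nz)-[100,60])*1.6).round(1))
E
```

```text
minus end [487.4 217.4 172.9] in tool [-16.4   0.3 -34.3]
nose L [499.6 232.9  52. ]
nose M [507.8 173.3  52. ]
nose R [516.1 116.6  52. ]
deck corner near-left [463.7 268.3  20. ]
521 [[280.9 176.4]]
525 [[279.7 184.1]]
529 [[278.6 191.8]]
```

Request:
carry_out --pt "0.02 0.007 0.008 0.4 0 0" --pt "0.03 0.007 0.007 0 0 0" --pt "0.02 0 0.001 0 0 0" --pt "0 0 0 0 0 0" --pt "0 0 0 0 0 0"

```text
t: 22.52
ee_pos: [537.4, 235.2, 86.1]
orientation: [-0.098, 1.564, 0.097]
ft_force: [1.1, -0.9, -0.5]
width: 32.8
```

```bash
python3 - <<'E'
from h import *
import pickle
st(); rel([536.8,237,47.7],7.3)
W=grab("wrist"); pickle.dump(W,open("w7.pkl","wb"))
cv2.imwrite("pics/w7.png",cv2.resize(W["pixels"][80:230,180:380],(800,600),interpolation=cv2.INTER_CUBIC))
E
```

```text
t 22.525 p [537.4 235.2  86.1] F [ 1.13 -0.89 -0.51] w 32.80430243127022
[[0.005, -0.124, 0.992], [-0.0, 0.992, 0.124], [-1.0, -0.001, 0.005]] [ 0.393  0.552  1.8   -0.003  0.786 -1.3  ]
shift mm [38.4  1.9 -0.6] turn deg [-0.19  0.28  0.04]
```

View pics/w7.png

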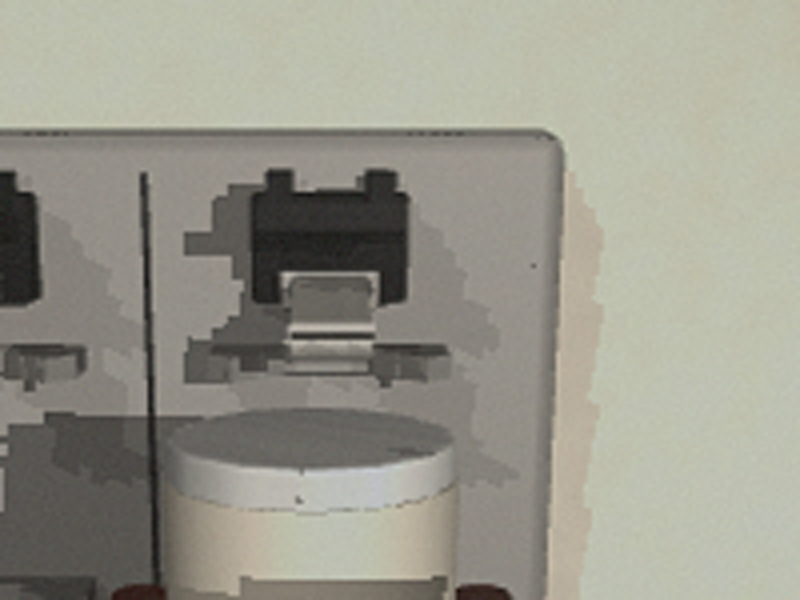

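```bash
python3 - <<'E'
from h import *
import pickle
W=pickle.load(open("w7.pkl","rb"))
o=ctrl.get_obs(); p=np.array(o["ee_pos"]); M=R.from_rotvec(o["orientation"]).as_matrix()
q=lambda u,v,z:onz(W,u/4+180,v/4+80,z)
e=q(312,440,p[2]+16.3); print("minus end tool",(M.T@(e-p)).round(1)," top rim",(M.T@(q(312,408,p[2]+32.8)-p)).round(1))
for v,z in((336,52),(372,49),(350,52)): n=q(331,v,z); print("nose tool",(M.T@(n-p)).round(1),n.round(1))
print("deck corner",q(563,133,20).round(1), "stop ctr",q(330,200,58).round(1))
print(q(290,350,52)-q(375,350,52))
E
```

```text
minus end tool [-16.5   0.4 -34.3]  top rim [-33.    0.4 -41.2]
nose tool [ 34.    3.2 -39. ] [498.4 233.6  52. ]
nose tool [ 37.    3.3 -33.1] [504.3 234.4  49. ]
nose tool [ 34.    3.2 -36.9] [500.5 233.9  52. ]
deck corner [464.4 268.7  20. ] stop ctr [478.5 230.8  58. ]
[  1.56878317 -12.58328098   0.        ]
```

```bash
python3 - <<'E'
from h import *
import pickle
W=pickle.load(open("w7.pkl","rb"))
o=ctrl.get_obs(); p=np.array(o["ee_pos"]); M=R.from_rotvec(o["orientation"]).as_matrix()
q=lambda u,v,z:onz(W,u/4+180,v/4+80,z)
t=lambda X:(M.T@(X-p)).round(1)
print("bottom rim",t(q(312,408,p[2]-.2)),"top rim",t(q(312,470,p[2]+32.8)),"nose",t(q(331,373,52)),q(331,373,52))
E
```

```text
bottom rim [  0.    0.4 -34.7] top rim [-33.    0.4 -34.8] nose [ 34.    3.2 -33.4] [503.89943218 234.31282171  52.        ]
```

Both rims put the flat end at tool z = -34.8, and the nose is at (-33.4, y +3.2). That places the left bay point at about (529,237.4), which agrees with the contact forces. Shifting +2.8 mm in y and +4 mm in z, then lowering.

Request:
carry_out --pt "0 0.0015 0.002 0 0.2 0" --pt "0 0.001 0.002 0 0 0" --pt "0.012 0 0 0 0 0" --pt "0.012 0 0 0 0 0" --pt "0.007 0 0 0 0 0" --pt "0.002 0 0 0 0 0" --pt "0 0 0 0 0 0" --pt "0 0 0 0 0 0"

```text
t: 23.58
ee_pos: [541.9, 238.6, 52.2]
orientation: [-0.097, 1.566, 0.097]
ft_force: [0.1, 0.2, -1.6]
width: 32.4
```

```bash
python3 - <<'E'
from h import *
st(); rel([529+5.2,237.4+.7,47.7],7.3)
E
```

```text
t 23.575 p [541.9 238.6  52.2] F [ 0.11  0.21 -1.65] w 32.36395245393466
[[0.003, -0.124, 0.992], [0.0, 0.992, 0.124], [-1.0, -0.0, 0.003]] [ 0.395  0.612  1.795 -0.002  0.732 -1.299]
shift mm [ 4.5  0.5 -7.7] turn deg [-0.19  0.17  0.01]
```

Request:
carry_out --pt "0.004 0 0 0 0 0" --pt "0 0 -0.002 0 0 0" --pt "0 0 -0.002 0 0 0" --pt "0 0 -0.002 0 0 0" --pt "0 0 0 0 0 0"

```text
t: 24.2
ee_pos: [536.2, 238.0, 48.8]
orientation: [-0.097, 1.564, 0.098]
ft_force: [0.7, -0.3, -1.3]
width: 32.4
```

Request:
carry_out --pt "0 0 -0.002 0 0 0" --pt "0 0 -0.001 0 0 0"

```text
t: 24.45
ee_pos: [534.5, 237.9, 49.4]
orientation: [-0.097, 1.561, 0.098]
ft_force: [2.0, -0.9, -0.5]
width: 32.4
```

Request:
carry_out --pt "0 0 -0.002 0 0.2 0" --pt "0 0 -0.0015 0 0.2 0"

```text
t: 24.7
ee_pos: [532.2, 237.7, 49.9]
orientation: [-0.097, 1.565, 0.099]
ft_force: [4.6, -1.3, -1.1]
width: 32.7
```

Request:
carry_out --pt "0 0 -0.0015 0 0.2 0" --pt "0 0 -0.001 0 0.2 0"

```text
t: 24.95
ee_pos: [530.7, 237.5, 50.2]
orientation: [-0.097, 1.57, 0.099]
ft_force: [5.4, -1.0, -2.6]
width: 32.8
```

Spring bent about 6 mm (5.4 N) and the button is clear of the plate. Lowering while holding that.

Request:
carry_out --pt "0.006 0 -0.001 0 0.2 0" --pt "0.005 0 -0.001 0 0.2 0" --pt "0.002 0 -0.001 0 0.2 0"

```text
t: 25.32
ee_pos: [531.1, 238.9, 38.9]
orientation: [-0.095, 1.575, 0.1]
ft_force: [4.6, 1.1, 1.7]
width: 32.4
```

Request:
carry_out --pt "0.004 0 -0.001 0 0.2 0" --pt "0.002 0 -0.001 0 0.2 0"

```text
t: 25.58
ee_pos: [531.0, 239.7, 33.8]
orientation: [-0.093, 1.578, 0.101]
ft_force: [4.2, -0.8, 1.7]
width: 32.6
```

Request:
carry_out --pt "0.002 -0.001 -0.0015 0 0 0" --pt "0.002 -0.001 -0.0015 0 0 0"

```text
t: 25.82
ee_pos: [530.5, 238.9, 30.9]
orientation: [-0.091, 1.573, 0.102]
ft_force: [5.3, 1.4, 2.3]
width: 32.4
```

Request:
carry_out --pt "0.002 -0.001 -0.001 0 0 0" --pt "0.001 0 -0.001 0 0 0"

```text
t: 26.08
ee_pos: [530.7, 238.8, 29.0]
orientation: [-0.089, 1.569, 0.104]
ft_force: [5.6, -1.2, 2.8]
width: 32.7
```

Request:
carry_out --pt "0.002 -0.001 -0.001 0 0 -0.3" --pt "0.001 0 -0.001 0 0 0"

```text
t: 26.32
ee_pos: [530.8, 238.6, 27.0]
orientation: [-0.091, 1.565, 0.1]
ft_force: [4.2, 0.1, 2.3]
width: 32.4
```

```bash
python3 - <<'E'
from h import *
st(); rel([529+5.2,237.4+.7,25.7],7.3)
W=grab("wrist");S=grab("side");C=grab("scene")
import pickle; pickle.dump((W,S,C),open("v8.pkl","wb"))
f=lambda x,w,h:cv2.resize(x,(w,h),interpolation=cv2.INTER_CUBIC)
cv2.imwrite("pics/v8.png",np.hstack([f(W["pixels"][100:220,190:350],480,360),f(C["pixels"][190:290,280:380],320,360)]))
E
```

```text
t 26.325 p [530.8 238.6  27. ] F [4.17 0.12 2.32] w 32.36538394003832
[[0.003, -0.122, 0.993], [0.006, 0.993, 0.122], [-1.0, 0.006, 0.004]] [ 0.4    0.642  1.823  0.007  0.671 -1.299]
shift mm [ 1.3 -1.   3.3] turn deg [-0.31  0.22 -0.32]
```

View pics/v8.png

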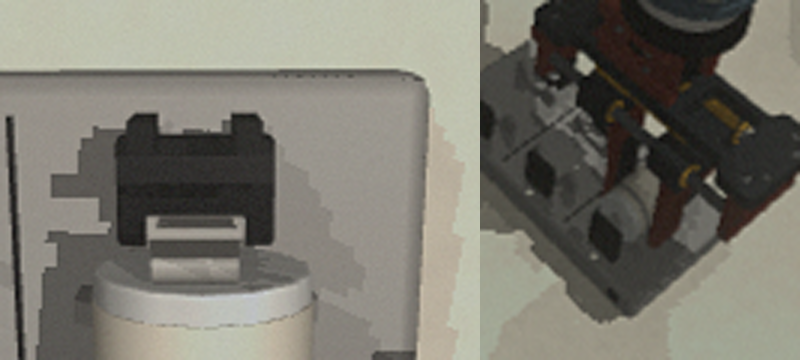

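The flat end sits on the spring's nose, centred to about 1–2 mm. That was picture 12, so the rest goes by numbers. Lowering the last millimetre, then sliding forward onto the plate.

Request:
carry_out --pt "0.0015 -0.001 -0.0005 0 0 -0.3" --pt "0.0005 -0.0005 -0.0005 0 0 0" --pt "0 0 0 0 0 0"

```text
t: 26.85
ee_pos: [531.4, 238.0, 26.1]
orientation: [-0.093, 1.562, 0.097]
ft_force: [3.7, -0.5, 0.6]
width: 32.4
```

Request:
carry_out --pt "0 0 0.001 0 0 0" --pt "0 0 0.001 0 0 0"

```text
t: 27.1
ee_pos: [532.3, 238.0, 25.8]
orientation: [-0.094, 1.565, 0.096]
ft_force: [0.9, 0.9, 4.8]
width: 32.2
```

Request:
carry_out --pt "0 0 0.001 0 0 0" --pt "0 0 0 0 0 0"

```text
t: 27.35
ee_pos: [532.6, 237.9, 25.7]
orientation: [-0.094, 1.566, 0.096]
ft_force: [2.6, -0.9, 4.4]
width: 32.4
```

Request:
carry_out --pt "0 0 0.001 0 0 0" --pt "0 0 0.001 0 0 0"

```text
t: 27.6
ee_pos: [532.8, 237.8, 25.6]
orientation: [-0.094, 1.57, 0.095]
ft_force: [-1.6, 0.8, 8.5]
width: 32.3
```

Request:
carry_out --pt "0 0 0.001 0 0 0" --pt "0 0 0.001 0 0 0"

```text
t: 27.85
ee_pos: [532.7, 237.8, 25.6]
orientation: [-0.095, 1.574, 0.095]
ft_force: [-1.8, 0.5, 7.7]
width: 32.4
```

The button is on the plate (x holds at 532.7 and the force reverses) and the cell rests on the ribs (z 25.6). Releasing.

Request:
carry_out --pt "-0.0003 0 0 0 0 0" --pt "0 0 0 0 0 0" --pt "0 0 0 0 0 0" --pt "0 0 0 0 0 0" --pt "0 0 0 0 0 0" --grip 0

```text
t: 28.48
ee_pos: [529.9, 236.9, 24.1]
orientation: [-0.097, 1.58, 0.093]
ft_force: [0.0, 0.7, -0.7]
width: 79.2
```

Request:
carry_out --pt "-0.01 0 0 0 0 0" --pt "-0.03 0 0 0 0 0" --pt "-0.05 0 0 0 0 0" --pt "-0.02 0 -0.01 0 0 0" --pt "0 0 0 0 0 0" --pt "0 0 0 0 0 0"

```text
t: 29.22
ee_pos: [521.6, 236.1, 139.4]
orientation: [-0.096, 1.579, 0.094]
ft_force: [-0.7, -0.5, -0.1]
width: 87.6
```

```bash
python3 - <<'E'
from h import *
import pickle
st(); W=grab("wrist"); pickle.dump(W,open("w9.pkl","wb"))
a=np.radians(7.3);x=np.array([np.cos(a),np.sin(a),0]);y=np.array([-np.sin(a),np.cos(a),0])
b=np.array([527.5,237.3,42])
g=cv2.cvtColor(W["pixels"],6)
for n,P in(("minus top rim",b-29.5*x+[0,0,16.5]),("plus top rim",b+29.5*x+[0,0,16.5]),("left side",b+16.5*y),("right side",b-16.5*y),("nose",b-29.5*x+[0,0,10])): print(n,proj(W,P).round(1))
u0,v0=proj(W,b+[0,0,16.5])[0].round().astype(int)
print("row across",v0,u0,g[v0,u0-50:u0+50:2].tolist())
for du in(0,): print("col down from",v0-60,g[max(v0-60,0):v0+60:2,u0].tolist())
E
```

```text
t 29.225 p [521.6 236.1 139.4] F [-0.67 -0.5  -0.06] w 87.57857227429952
[[-0.01, -0.121, 0.993], [-0.002, 0.993, 0.121], [-1.0, -0.001, -0.01]] [ 0.403  0.46   1.799  0.002  0.892 -1.29 ]
minus top rim [[258.  177.1]]
plus top rim [[258.5 251.2]]
left side [[278.5 209.4]]
right side [[238.  209.7]]
nose [[258.  175.7]]
row across 215 258 [73, 71, 72, 74, 70, 74, 72, 51, 62, 70, 75, 72, 74, 70, 71, 76, 90, 94, 99, 103, 107, 108, 109, 108, 109, 108, 107, 104, 100, 101, 94, 90, 82, 144, 125, 103, 107, 105, 107, 109, 107, 108, 108, 108, 106, 121, 106, 103, 157, 150]
col down from 155 [38, 33, 37, 36, 80, 77, 138, 54, 80, 118, 84, 128, 161, 162, 163, 163, 163, 163, 161, 162, 164, 161, 162, 162, 163, 162, 164, 163, 106, 109, 108, 107, 107, 105, 108, 108, 108, 110, 108, 108, 106, 75, 73, 93, 109, 108, 107, 106, 26, 31, 85, 152, 164, 162, 162, 162, 160, 163, 164, 161]
```

The pixel profile fits a seated cell: minus rim at row ~178 (predicted 177), plus rim at ~250 (predicted 251) with the dark plate right after, and sides centred within about 1 mm. The arm is 139 mm up and clear. Handing in.

```bash
python3 -c "
from h import *
print(ctrl.close_job()); st()"
```

```text
the job is handed in; nothing more can be done
None
the job is handed in; nothing more can be done
```

The large cell is in the left bay, the one with the firm spring, with its flat end on the spring and its button on the plate. I handed the job in at about 29 s.

- **Springs:** I pressed each one to its stop from left to right and held it there. The left needed about 8 N, the middle about 2.5 N and the right about 2.6 N.
- **Force while probing:** The left spring's stop briefly read 14 N along x. That is below the 16 N limit, but the full force reading, with its downward part, was about 17 N at that moment. I can't rule out that this counts against the spring.
- **Placing the cell:** I pushed the left spring back about 6 mm (at most 5.6 N), lowered the cell onto the ribs and slid it forward. It stopped at the plate and the force reversed.
- **Last checks:** When I let go, the cell's height was within about 0.1 mm of fully home. Brightness profiles from the wrist camera put both ends within about 1 mm of where they should be. I checked these as numbers only, because all 12 pictures were used up.
- **Disagreement:** The first camera estimates of the cradle's x position differed by 5–7 mm from what the contact forces showed. I settled it with a close-up view before placing the cell.
- **Other things:** I saw no contact with any of the other objects, but took no final picture to confirm it.

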